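# Tip the washed fruit crates back onto their bases

### The arm

A 6-joint arm with a two-finger parallel gripper is mounted at the origin on the work surface. World frame = base frame: x ahead of the robot, y to its left, z up, the work surface at z = 0. Lengths are in m, angles in rad, forces in N, time in s.
With the tool pointing down it reaches from about 0.3 to 0.775 m from the base axis. Payload 14.6 kg.
Tool frame: the origin (TCP) lies at the very end of the fingers, on their centre line; the grasp point (between the pads) lies 19 mm behind it; z points along the fingers, x is the direction in which the jaws open and shut, and the axes are right-handed (so a half turn about z gives the same grasp; the last joint's range is limited). The gripper opens to 94 mm and grips with 3 to 60 N. Pads are 16 mm wide; open, the fingers measure 119 mm over their backs; the gripper's body (75 mm by 177 mm) begins 78 mm behind the grasp point.
Start: joints at [1.146, 0.3, 1.521, -0, 1.321, -0.067], TCP at [0.193, 0.515, 0.205] pointing down, gripper open.
Joint ranges: [-3.03, 3.03], [-0.79, 2.21], [0.23, 2.52], [-1.04, 4.18], [0, 3.07], [-2.55, 2.55]. Speed limits (rad/s): [2.22, 2.22, 2.57, 3.14, 3.14, 3.14].

### API

Orientations are given as [roll, pitch, yaw] about the fixed x, y, z axes, in that order (R = Rz(yaw) Ry(pitch) Rx(roll)).
In Python, from station import ctrl gives the robot as it stands.
- The arm moves only by the shell command python3 -m inch 'ROWS' [FORCE]. ROWS is JSON, one flat list of numbers, 7 for each row, row after row: the shift along the tool's x, y, z in cm, then the turn, a rotation vector about the tool's x, y, z in rad, then the opening, from 0 (shut) to 1 (fully open). In form: [tx, ty, tz, wx, wy, wz, claw, tx, ty, tz, wx, wy, wz, claw, ...]. A call has 1 to 20 rows; each row shifts and turns the commanded pose from where the row before left it, along the tool's axes as they then stand; what a row does not reach is not made up. A row lasts 1/8 s, in which the tool goes at most 62.5 mm and 10.7 degrees, less where a joint would pass 70% of its speed; a pose out of reach is approached as far as the arm can. A call is refused whole if a number of a shift passes 6.25 or a number of a turn 0.188, either way. A call with a gripper value outside its range is refused whole. The fingers move at their own pace and stop on an object; FORCE is the grip in N (left out, the last holds). Time passes only in rows, so rows that do not move let the fingers close. It gives the time, the measured TCP pose, the force and the opening at its end, in the units of the state.
- ctrl.get_obs(): the state, without advancing time (a new reading comes with each control period).
- ctrl.camera(name): name is "side" or "top" or "wrist"; returns (picture, depth): 384x512x3 uint8, red, green, blue; 384x512 float32, m along the optical axis (not along the pixel's ray), 0 where there is no reading.
- ctrl.camera_params(name): a dict with "vertical_fov" (degrees; the focal length in pixels is half the picture's height over the tangent of half this angle, whatever the lens; pixels are square), "cx", "cy" (the principal point, pixels), "camera_from_world" (4x4, takes a point from world to camera coordinates); the wrist camera has in their place "mount" (4x4, takes a point from camera to tool coordinates, whose origin is the TCP and whose axes are the tool frame's). Camera axes: x right, y down, z forward; pixel columns grow to the right and rows downward; lengths in m; the calibration is good to about 2 mm. A picture is of the moment at which its call begins: read the wrist's pose just before it. camera_params takes no time and is no camera call.
- ctrl.hand_in(): hands the job in, once; it reports no verdict.
Trained networks look in the newest picture that a camera, given by its name, has taken for a name from the list of things; names that differ only in an ending like _2 or _b are one class to them, and where a whole thing is asked for, a point or a joint stands for the part that bears it (a point fixed in the world has none). Each returns a list of dicts, best first, with "score" (0 to 1); they miss things now and then, are a little off and sometimes report something else, mostly with a low value. They report only what shows in the picture. A call takes as long as a camera call. They do not tell look-alikes from the thing itself.
- ctrl.spot_in(camera, label): "bbox" ([centre column, centre row, width, height] in pixels, round what is visible of it).
- ctrl.place_of(camera, label): "centre" ([column, row] in pixels: a listed point, or the origin of a listed thing).
The state is a dict: "time_s": time; "qpos": joint angles; "joint_vel": joint speeds; "tau": joint torques, N m; "ee_pos": TCP position; "eef_rot": TCP orientation; "force": force on the tool from outside, world axes, zero at the start; "moment": the same for the moment, N m; "grip_width": finger opening in m.
Only numpy, scipy, OpenCV 4.12 (cv2) and the standard library are available. Lean on these libraries where they do the work, as an engineer would, in place of code of your own. Each camera call takes 0.05 s, during which the arm holds its last target. There are 200 camera calls.

### The job

The two empty green crates were left standing on their long sides to drip dry. Push each one over with the fingers so that it tips, on the spot, onto its base with its open mouth up, ready to be filled. Only push: do not pick up, carry or shove the crates along the bench, do not tip one onto its mouth, and leave everything else undisturbed.

Things in the scene. Friction and masses are not known exactly. Their poses are not given: they have to be found in the camera images.
- large_crate: Larger loose green slatted crate, 210 mm long, 140 wide, 85 deep, about 450 g, solid base. Stands on a long side at first, 140 mm tall. Origin: middle of the long bottom edge of its base, on the bench; it tips over this edge. At first z is up, x level and pointing out of the base (mouth at x = -85 mm), y along its length. On its base, x points down. Past about 25 degrees of tip it falls by itself.
- small_crate: Smaller loose green slatted crate, 170 mm long, 110 wide, 70 deep, about 300 g, solid base. Stands on a long side at first, 110 mm tall. Origin: middle of the long bottom edge of its base, on the bench; it tips over this edge. At first z is up, x level and pointing out of the base (mouth at x = -70 mm), y along its length. On its base, x points down. Past about 25 degrees of tip it falls by itself.
- large_crate_rim (a point): Middle of the top edge of the larger crate's mouth as it stands at first: 85 mm to the mouth side of the crate's origin and 140 mm above the bench. Walls 6 mm thick, with a 16 mm wide rim band round the mouth. While tipping this edge rises to 164 mm. Axes as the crate's.
- small_crate_rim (a point): Middle of the top edge of the smaller crate's mouth as it stands at first: 70 mm to the mouth side of the crate's origin and 110 mm above the bench. Walls 6 mm thick, with a 16 mm wide rim band round the mouth. While tipping this edge rises to 130 mm. Axes as the crate's.
- jar: Bystander, loose: round glass jar, 50 mm across, 85 mm high; origin at the middle of its underside. Leave it alone.
- tape_roll: Bystander, loose: roll of tape lying flat, 64 mm across, 24 mm high; origin at the middle of its underside. Leave it alone.
- shears: Bystander, loose: pruning shears lying flat, about 185 mm long, 50 mm wide, 14 mm high, red handles, lying along x, origin near its bolt; origin at the middle of its underside. Leave it alone.
- mug: Bystander, loose: white mug, 76 mm across plus handle, 90 mm high; origin at the middle of its underside. Leave it alone.
- timber: Bystander, loose: wooden block, 70 x 140 x 50 mm high; origin at the middle of its underside. Leave it alone.
- quince: Bystander, loose: single yellow quince, 68 mm across, 70 mm high; origin at the middle of its underside. Leave it alone.
- bottle: Bystander, loose: upright bottle, 60 mm across, 170 mm high; origin at the middle of its underside. Leave it alone.
There are look-alikes about, which are no part of the job. What is shaped like the large_crate but blue is not meant. What is shaped like the small_crate but black is not meant.

How it is judged:
At the end, for the whole second after the job is handed in: Both crates sit flat on their bases on the bench, mouths up (base within about 4 degrees of level, its tipping edge under 8 mm above the bench), that edge within 70 mm of where it stood, and at rest (angle between each of large_crate, small_crate's own x axis and vertical above 3.07 rad and height (world z) of each of large_crate, small_crate below 0.008 m and distance of each of large_crate, small_crate from where it was at the start of the episode below 0.07 m and linear speed of each of large_crate, small_crate below 0.01 m/s and angular speed of each of large_crate, small_crate below 0.05 rad/s); the robot touches nothing.
It fails at once if a crate is lifted or carried, or tipped onto its mouth: the base edge over which it tips rises more than 25 mm above the bench (height (world z) of any of large_crate, small_crate above 0.025 m).
It fails at once if a crate is shoved along: the base edge over which it tips gets more than 100 mm from where it stood (distance of any of large_crate, small_crate from where it was at the start of the episode above 0.1 m).
It fails at once if a bystander is moved by over 25 mm (distance of any of jar, tape_roll, shears, mug, timber, quince, bottle from where it was at the start of the episode above 0.025 m).
It fails at once if a bystander is tilted by over 20 degrees (angle between any of jar, tape_roll, shears, mug, timber, quince, bottle's own z axis and vertical above 0.35 rad).
It also fails if it takes over 48 s, if anything falls off the work surface, if the arm or the gripper's body presses on something with over 40 N, if the wrist force passes 120 N, or if a joint passes its speed limit or range.

## Working session

There is one attempt and no reset: what is moved stays moved. The work goes in short steps, Python scripts to look and compute and a shell command to move; the robot and the scene stay as the last step left them, time stands still between calls to the robot, and variables do not carry over. Pictures are saved under pics/ and viewed, about 8 in all and at most 12, crops included, and the job is handed in when it is done.

```bash
mkdir -p pics; cat > h.py <<'E'
import numpy as np, cv2
from station import ctrl
def cap(n):
    rgb,d=ctrl.camera(n); return rgb,d
def cloud(n,d):
    p=ctrl.camera_params(n); h,w=d.shape
    f=h/2/np.tan(np.radians(p["vertical_fov"])/2)
    v,u=np.mgrid[:h,:w]
    c=np.stack([(u-p["cx"])/f*d,(v-p["cy"])/f*d,d,np.ones_like(d)],-1)
    W=(c@np.linalg.inv(np.array(p["camera_from_world"])).T)[...,:3]
    W[d==0]=np.nan
    return W
E
python3 - <<'E'
from h import *
names="large_crate small_crate large_crate_rim small_crate_rim jar tape_roll shears mug timber quince bottle".split()
ims=[]
for n in("top","side"):
    rgb,d=cap(n); W=cloud(n,d); np.savez(f"{n}.npz",rgb=rgb,W=W)
    cv2.imwrite(f"pics/{n}0.png",cv2.resize(rgb[...,::-1],(800,600)))
    for k in names:
        for r in ctrl.place_of(n,k)[:3]:
            c,ro=np.round(r["centre"]).astype(int)
            if 0<=ro<384 and 0<=c<512: print(n,k,round(r["score"],2),(c,ro),W[ro,c].round(3), rgb[ro,c])
print(ctrl.get_obs())
E
```

```text
top large_crate 0.74 (np.int64(344), np.int64(269)) [ 0.244 -0.353  0.036] [ 48  61 106]
top large_crate 0.73 (np.int64(317), np.int64(198)) [ 0.531 -0.254  0.043] [49 92 59]
top small_crate 0.57 (np.int64(200), np.int64(204)) [0.494 0.219 0.108] [44 82 51]
top small_crate 0.56 (np.int64(187), np.int64(251)) [ 0.318  0.28  -0.001] [86 85 86]
top large_crate_rim 0.98 (np.int64(327), np.int64(261)) [ 0.277 -0.292  0.008] [ 56  78 141]
top large_crate_rim 0.75 (np.int64(302), np.int64(199)) [ 0.508 -0.179  0.143] [ 64 124  75]
top large_crate_rim 0.19 (np.int64(225), np.int64(141)) [0.791 0.13  0.001] [137 133 125]
top small_crate_rim 0.96 (np.int64(196), np.int64(216)) [0.446 0.233 0.111] [44 86 53]
top small_crate_rim 0.65 (np.int64(170), np.int64(262)) [0.268 0.328 0.112] [77 73 75]
top jar 0.73 (np.int64(254), np.int64(175)) [0.618 0.006 0.084] [167 162 163]
top tape_roll 0.6 (np.int64(259), np.int64(197)) [ 0.545 -0.016 -0.006] [132 129 131]
top shears 0.82 (np.int64(254), np.int64(235)) [0.382 0.005 0.018] [64 60 60]
top mug 0.6 (np.int64(225), np.int64(144)) [0.748 0.124 0.089] [
[... 1520 characters left out ...]
608 -0.502  0.005] [91 54 26]
{'time_s': 1.2, 'qpos': array([ 1.14640673e+00,  2.99923435e-01,  1.52098486e+00, -9.89148547e-06,
        1.32070442e+00, -6.66116962e-02]), 'joint_vel': array([ 6.60845797e-04,  6.00884867e-05, -9.60626317e-05,  6.41526759e-04,
        9.35949197e-04, -6.30486451e-04]), 'tau': array([ 1.82502386e-03, -5.31641614e+01, -3.52933753e+01,  7.09534599e-02,
        2.11903924e-02,  1.42347642e-05]), 'ee_pos': array([0.19261562, 0.51516361, 0.20543913]), 'eef_rot': array([3.14158443e+00, 2.06502311e-05, 1.21302088e+00]), 'force': array([-0.65149558, -0.07337932,  0.64123948]), 'moment': array([-0.01687563,  0.01741002,  0.00586623]), 'grip_width': 0.09415929098804163}
```

```bash
python3 - <<'E'
from h import *
for n in("top","side"):
    z=np.load(f"{n}.npz"); rgb=z["rgb"].astype(int); W=z["W"]
    g=(rgb[...,1]>rgb[...,0]*1.3)&(rgb[...,1]>rgb[...,2]*1.25)
    for nm,s in(("L",-1),("S",1)):
        m=g&(W[...,1]*s>0.05)&(W[...,2]>0.01)&(W[...,0]>.3)&(W[...,0]<.75)
        P=W[m]; top=P[P[:,2]>(0.13 if nm=="L" else 0.1)]
        print(n,nm,len(P),P[:,2].max().round(3),len(top))
        if len(top)>5:
            r=cv2.minAreaRect(top[:,:2].astype(np.float32)*1000); print(r); print(cv2.boxPoints(r).round())
E
```

```text
top L 1699 0.151 850
((521.6071166992188, -218.06285095214844), (209.87977600097656, 87.1723403930664), 26.022035598754883)
[[ 408. -225.]
 [ 446. -303.]
 [ 635. -211.]
 [ 597. -133.]]
top S 2105 0.154 1212
((502.406494140625, 568.7540283203125), (263.8584899902344, 844.53515625), 10.33122730255127)
[[ 297.  961.]
 [ 448.  130.]
 [ 708.  177.]
 [ 556. 1008.]]
side L 3747 0.373 2001
((376.06280517578125, -852.6289672851562), (1500.33447265625, 210.13238525390625), 77.29021453857422)
[[  109. -1561.]
 [  314. -1608.]
 [  644.  -144.]
 [  439.   -98.]]
side S 1792 0.116 850
((475.1374206542969, 223.276611328125), (74.05284118652344, 171.39544677734375), 4.010079860687256)
[[432. 306.]
 [444. 135.]
 [518. 140.]
 [506. 311.]]
```

View pics/top0.png

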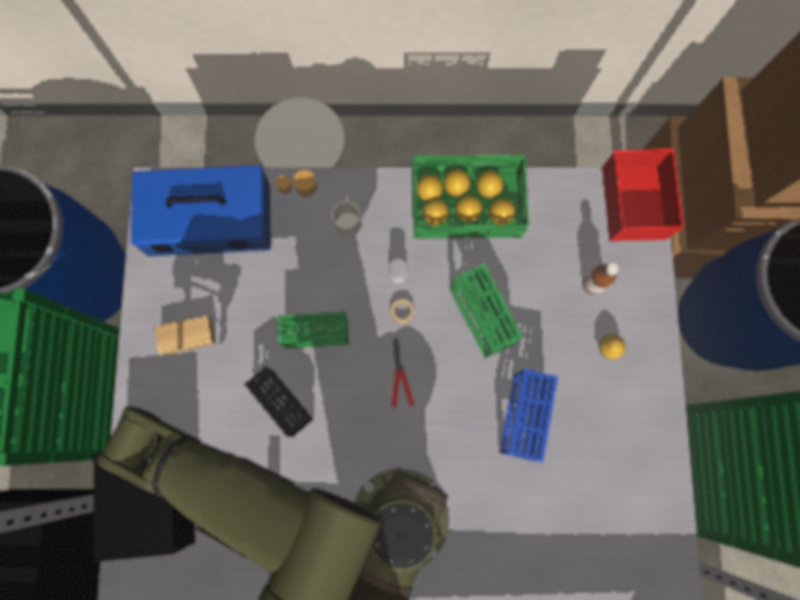

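View pics/side0.png

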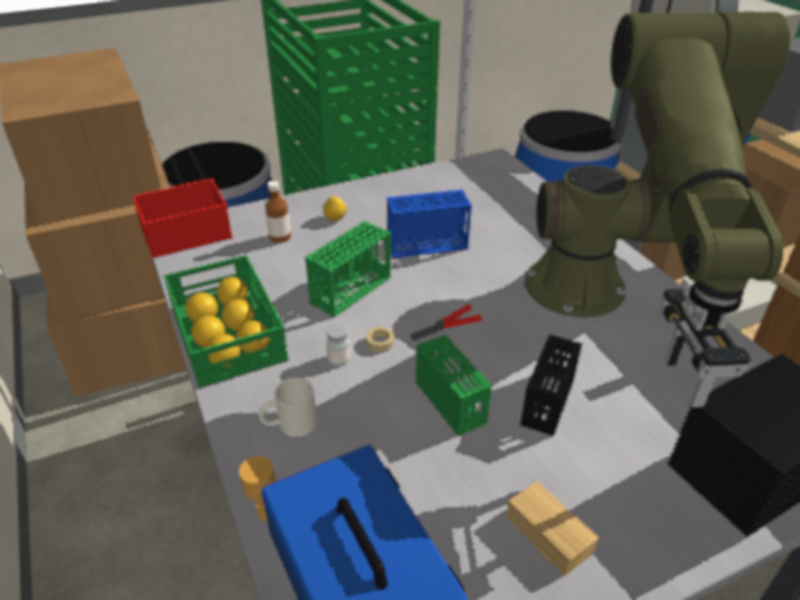

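The top view (800 px wide) shows the target crates at (313,330), the small one, and (485,310), the large one. The blue crate at (530,415) and the black one at (280,400) are look-alikes. The side view shows the large crate's mouth facing +y at about (350,268), and the small crate's base facing +x at about (440,385). I'll do the small crate first, pushing along +x.

```bash
python3 -m inch '[0,0,0,0,0,-0.143,0.5, 0,0,0,0,0,-0.143,0.5, 0,0,0,0,0,-0.143,0.5, -4.4,2.4,0,0,0,0,0.5, -4.4,2.4,0,0,0,0,0.5, -4.4,2.4,0,0,0,0,0.5, -4.4,2.4,0,0,0,0,0.5, -4.4,2.4,0,0,0,0,0.5, -4.4,2.4,0,0,0,0,0.5, -4.4,2.4,0,0,0,0,0.5, 0,0,0,0,0,0,0.5, 0,0,0,0,0,0,0.5]'
```

```text
time_s: 2.7
ee_pos: [0.3819, 0.2202, 0.2055]
eef_rot: [3.142, -0.0, 1.642]
force: [-0.4, -0.6, -0.8]
grip_width: 0.0473
```

```bash
python3 -m inch '[0,0,3.8,0,0,0,0.5, 0,0,3.8,0,0,0,0.5, 0,0,3.7,0,0,0,0.5, 0,0,0,0,0,0,0.5, 0,2,0,0,0,0,0.5, 0,1,0,0,0,0,0.5, 0,0.5,0,0,0,0,0.5, 0,0,0,0,0,0,0.5]'
python3 - <<'E'
from h import *
rgb,d=cap("side"); cv2.imwrite("pics/s1.png",cv2.resize(rgb[150:330,200:440,::-1],None,fx=3,fy=3,interpolation=cv2.INTER_CUBIC))
E
```

```text
time_s: 3.7
ee_pos: [0.417, 0.2225, 0.0928]
eef_rot: [3.141, -0.0, 1.642]
force: [-0.2, -0.4, -0.4]
grip_width: 0.0469
```

View pics/s1.png

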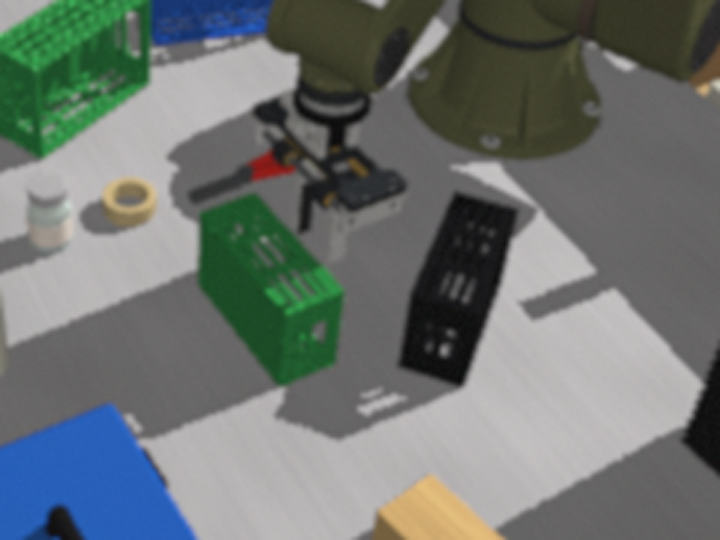

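The crop shows the fingers at (320,235), just behind the small crate's open mouth and clear of the black crate. Next is a slow push.

```bash
python3 -m inch '[0,0.5,0,0,0,0,0.5, 0,0.5,0,0,0,0,0.5, 0,0.4,0,0,0,0,0.5, 0,0.4,0,0,0,0,0.5, 0,0.4,0,0,0,0,0.5, 0,0.4,0,0,0,0,0.5, 0,0.4,0,0,0,0,0.5, 0,0.4,0,0,0,0,0.5, 0,0.4,0,0,0,0,0.5, 0,0.4,0,0,0,0,0.5, 0,0.4,0,0,0,0,0.5, 0,0,0,0,0,0,0.5]'
python3 - <<'E'
from h import *
rgb,d=cap("side"); cv2.imwrite("pics/s2.png",cv2.resize(rgb[150:330,200:440,::-1],None,fx=3,fy=3,interpolation=cv2.INTER_CUBIC))
E
```

```text
time_s: 5.25
ee_pos: [0.4631, 0.2256, 0.0924]
eef_rot: [-3.142, 0.0, 1.642]
force: [0.1, -0.2, -0.2]
grip_width: 0.047
```

View pics/s2.png

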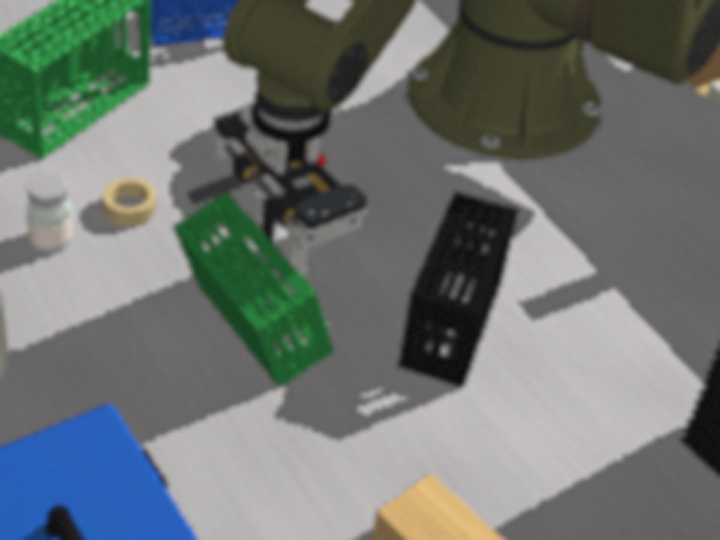

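The crate is tipping in place, with its base edge still at about (285,380). I'll carry on past the balance point.

```bash
python3 -m inch '[0,0.4,0,0,0,0,0.5, 0,0.4,0,0,0,0,0.5, 0,0.4,0,0,0,0,0.5, 0,0.4,0,0,0,0,0.5, 0,0.4,0,0,0,0,0.5, 0,0.4,0,0,0,0,0.5, 0,0.4,0,0,0,0,0.5, 0,0.3,0,0,0,0,0.5, 0,0,0,0,0,0,0.5, 0,0,0,0,0,0,0.5, 0,0,0,0,0,0,0.5]'
python3 - <<'E'
from h import *
rgb,d=cap("side"); cv2.imwrite("pics/s3.png",cv2.resize(rgb[150:330,200:440,::-1],None,fx=3,fy=3,interpolation=cv2.INTER_CUBIC))
E
```

```text
time_s: 6.68
ee_pos: [0.4937, 0.2279, 0.0925]
eef_rot: [3.142, 0.0, 1.642]
force: [0.4, 0.1, 0.1]
grip_width: 0.0472
```

View pics/s3.png

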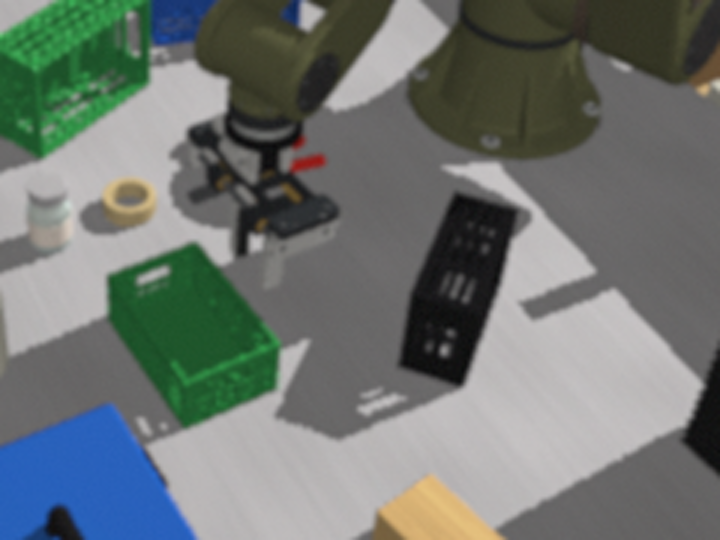

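The small crate now sits on its base with its mouth up at about (190,330), and the fingers are clear of it. On to the large crate: rise, turn, and move across.

```bash
python3 -m inch '[0,0,-4.2,0,0,0,0.5, 0,0,-4.2,0,0,0,0.5, 0,0,-4.2,0,0,0,0.5, 0,0,0,0,0,0.17,0.5, 0,0,0,0,0,0.17,0.5, 0,0,0,0,0,0.17,0.5, 0,0,0,0,0,0.17,0.5, 0,0,0,0,0,0.17,0.5, 0,0,0,0,0,0.17,0.5, 0,0,0,0,0,0.17,0.5, -2.4,4.6,0,0,0,0,0.5, -2.4,4.6,0,0,0,0,0.5, -2.4,4.6,0,0,0,0,0.5, -2.4,4.6,0,0,0,0,0.5, -2.4,4.6,0,0,0,0,0.5, -2.4,4.6,0,0,0,0,0.5, -2.6,4.6,0,0,0,0,0.5, 0,0,0,0,0,0,0.5, 0,0,0,0,0,0,0.5]'
```

```text
time_s: 9.1
ee_pos: [0.4815, -0.1356, 0.2184]
eef_rot: [-3.141, -0.0, 0.452]
force: [0.5, 1.0, -0.2]
grip_width: 0.0471
```

```bash
python3 -m inch '[0,0,3.3,0,0,0,0.5, 0,0,3.3,0,0,0,0.5, 0,0,3.4,0,0,0,0.5, 0,0,0,0,0,0,0.5, 0,1,0,0,0,0,0.5, 0,1,0,0,0,0,0.5, 0,0.5,0,0,0,0,0.5, 0,0,0,0,0,0,0.5]'
python3 - <<'E'
from h import *
rgb,d=cap("side"); cv2.imwrite("pics/s4.png",cv2.resize(rgb[80:260,130:370,::-1],None,fx=3,fy=3,interpolation=cv2.INTER_CUBIC))
E
```

```text
time_s: 10.1
ee_pos: [0.4926, -0.159, 0.1187]
eef_rot: [3.141, -0.0, 0.451]
force: [0.3, 0.2, -0.8]
grip_width: 0.0468
```

View pics/s4.png

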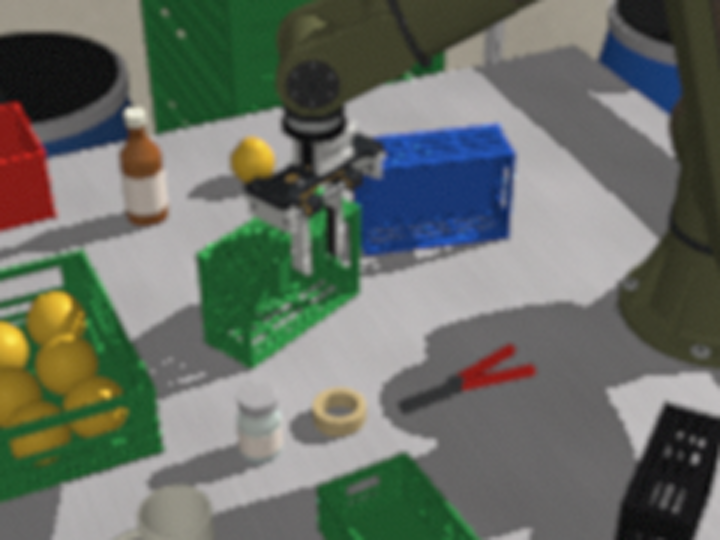

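The fingers are at (325,240), in front of the large crate's mouth. By the numbers they are centred along its length, and the path to the bottle and the blue crate is clear. Starting the push.

```bash
python3 -m inch '[0,0.5,0,0,0,0,0.5, 0,0.5,0,0,0,0,0.5, 0,0.4,0,0,0,0,0.5, 0,0.4,0,0,0,0,0.5, 0,0.4,0,0,0,0,0.5, 0,0.4,0,0,0,0,0.5, 0,0.4,0,0,0,0,0.5, 0,0.4,0,0,0,0,0.5, 0,0.4,0,0,0,0,0.5, 0,0.4,0,0,0,0,0.5, 0,0.4,0,0,0,0,0.5, 0,0.4,0,0,0,0,0.5, 0,0,0,0,0,0,0.5]'
python3 - <<'E'
from h import *
rgb,d=cap("side"); cv2.imwrite("pics/s5.png",cv2.resize(rgb[80:260,130:370,::-1],None,fx=3,fy=3,interpolation=cv2.INTER_CUBIC))
E
```

```text
time_s: 11.78
ee_pos: [0.5143, -0.2037, 0.1183]
eef_rot: [-3.142, 0.0, 0.452]
force: [0.5, -0.1, -0.7]
grip_width: 0.0468
```

View pics/s5.png

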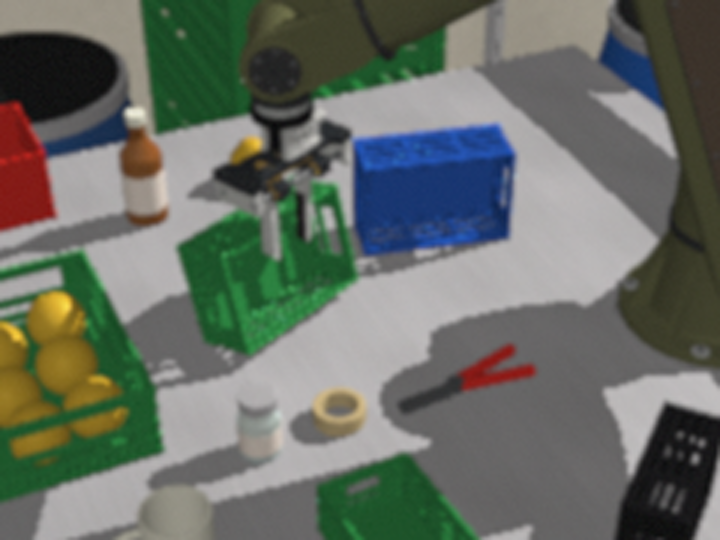

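The large crate is tipping in place, with its base edge staying near (205,340). The push continues.

```bash
python3 -m inch '[0,0.4,0,0,0,0,0.5, 0,0.4,0,0,0,0,0.5, 0,0.4,0,0,0,0,0.5, 0,0.4,0,0,0,0,0.5, 0,0.4,0,0,0,0,0.5, 0,0.4,0,0,0,0,0.5, 0,0.4,0,0,0,0,0.5, 0,0.4,0,0,0,0,0.5, 0,0.4,0,0,0,0,0.5, 0,0,0,0,0,0,0.5, 0,0,0,0,0,0,0.5, 0,0,0,0,0,0,0.5, 0,0,0,0,0,0,0.5]'
python3 - <<'E'
from h import *
rgb,d=cap("side"); cv2.imwrite("pics/s6.png",cv2.resize(rgb[80:260,130:370,::-1],None,fx=3,fy=3,interpolation=cv2.INTER_CUBIC))
E
```

```text
time_s: 13.45
ee_pos: [0.53, -0.2358, 0.1185]
eef_rot: [3.142, -0.0, 0.452]
force: [-0.4, -0.5, 0.3]
grip_width: 0.0472
```

View pics/s6.png

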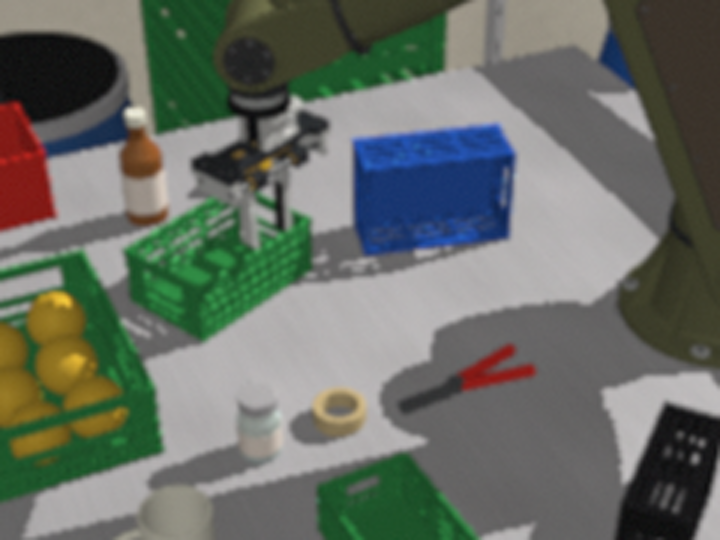

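The large crate is down on its base at (220,265) with its mouth up. I'll retreat upward and check both crates.

```bash
python3 -m inch '[0,0,-3,0,0,0,0.5, 0,0,-4,0,0,0,0.5, 0,0,-4,0,0,0,0.5, 0,-4,0,0,0,0,0.5, 0,-5,0,0,0,0,0.5, 0,-5,0,0,0,0,0.5, 0,-5,0,0,0,0,0.5, 0,0,0,0,0,0,0.5, 0,0,0,0,0,0,0.5]'
python3 - <<'E'
from h import *
import numpy as np
rgb,d=cap("side"); W=cloud("side",d); r=rgb.astype(int)
g=(r[...,1]>r[...,0]*1.3)&(r[...,1]>r[...,2]*1.25)
for nm,x0,x1,y0,y1 in(("L",.42,.72,-.45,-.2),("S",.46,.66,.1,.34)):
    m=g&(W[...,0]>x0)&(W[...,0]<x1)&(W[...,1]>y0)&(W[...,1]<y1)&(W[...,2]>.015)
    P=W[m]; zt=np.percentile(P[:,2],98); T=P[P[:,2]>zt-.015]
    q=cv2.minAreaRect(T[:,:2].astype(np.float32)*1000)
    c=np.linalg.lstsq(np.c_[T[:,:2],np.ones(len(T))],T[:,2],rcond=None)[0]
    print(nm,zt.round(3),q,cv2.boxPoints(q).round().tolist(),"slope",c[:2].round(3))
rgb2,_=cap("top")
cv2.imwrite("pics/end.png",cv2.resize(np.hstack([rgb,rgb2])[...,::-1],(800,300),interpolation=cv2.INTER_AREA))
print(ctrl.get_obs()["ee_pos"])
E
```

```text
time_s: 14.62
ee_pos: [0.4473, -0.0653, 0.2287]
eef_rot: [3.141, -0.0, 0.452]
force: [0.4, -0.4, 0.4]
grip_width: 0.047
L 0.087 ((569.5822143554688, -318.0953369140625), (216.95318603515625, 149.0186004638672), 27.06020164489746) [[439.0, -301.0], [507.0, -434.0], [700.0, -335.0], [632.0, -202.0]] slope [-0.003  0.004]
S 0.072 ((567.1402587890625, 230.50082397460938), (111.8617172241211, 171.1858673095703), 4.235596656799316) [[505.0, 312.0], [518.0, 141.0], [629.0, 149.0], [617.0, 320.0]] slope [0.003 0.011]
[ 0.44736145 -0.06573041  0.22833231]
```

View pics/end.png

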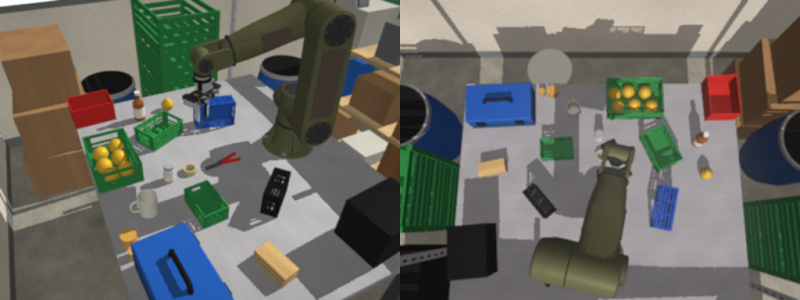

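Both crates are level on their bases, with rims at 87 and 72 mm. Their base edges are within about 1 cm of where they started, the bystanders look untouched, and the arm is clear. Handing in.

```bash
python3 -c "from station import ctrl; print(ctrl.hand_in())"
```

```text
the job is handed in; nothing more can be done
None
```

I tipped both green crates over their base edges with slow fingertip pushes at the mouth rim. I then lifted the arm clear and handed the job in at about 15 s of the 48 s allowed.

The last depth check showed:
- **Level:** both crates sit mouth up. The large crate's rim is at 87 mm (nominal 85) and the small one's at 72 mm (nominal 70), both level to within about 0.7°.
- **Position:** both tipping edges are within about 1 cm of where they stood.
- **Bystanders and arm:** in the final side and top pictures the bystanders and look-alike crates look undisturbed, though I judged this by eye and did not re-measure them. The arm stood clear, with force readings near zero.

No check failed or disagreed. `hand_in` reports no verdict.

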